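# Draw a flush plug out of a module housing with a screw-in puller

### The job

Take the puller from its stand, find the thread start in the flush square plug of the module housing by feel and screw the puller in clockwise without forcing it. Draw the plug straight up out of the housing, then set it down gently on its base inside the flat grey tray and leave it standing there with the puller still in it. Leave the other things on the bench alone.

Things in the scene. Friction and masses are not known exactly. Their poses are not given: they have to be found in the camera images.
- puller: Puller, 67 mm tall, 60 g, upright in its stand. Origin: centre of its underside; z up the shaft; x along the steel cross-bar at its foot (18 x 6 x 5 mm, lowest 1.5 mm tapered to 16.8 x 5) and along the handle's width. 6 mm shaft; collar 28 across at heights 26 to 30; flat black handle 38 wide (x), 10 thick (y), heights 36 to 67, to be gripped across its thickness. Half a turn looks the same.
- puller_axis (a point): Point on the puller's axis 10.6 mm above its underside; level with the plug's top when the bar rests on the cavity floor. There the bar turns clockwise about 45 degrees under two ramps to a hard stop (play above it shrinks from 2.6 to about 0.8 mm); the other way it is blocked at once. Forcing: over 30 N before the bar is in, over 60 N after.
- stand: Grey plastic block 64 x 64 x 32 mm on an 80 x 80 mm foot, fixed, with a 22 mm round hole in which the puller hangs by its collar; origin: centre of its underside.
- housing: Aluminium module housing 120 (x) x 88 (y) x 50 mm high, fixed; 6 mm ribs on its +y face, two coaxial sockets on its -y face. Origin: centre of its underside. A square pocket, 38 mm wide, 30 mm deep, opens in the middle of its top; two sprung rubber pads in its walls grip the plug.
- plug: Square steel plug 36 x 36 x 30 mm, 170 g, seated in the pocket, top flush with the housing's. Origin: centre of its underside; axes as the housing's. In its top a round dark insert, 26 across, has a slot 21 x 7.7 mm through a 3 mm lip, over a cavity whose floor is 10.6 mm below the top. It takes about 5 to 15 N to draw the plug.
- plug_top (a point): Centre of the plug's top, same axes. At angle 0 the slot lies along x, but the insert sits turned up to 0.6 rad either way, tight in the plug, and this is NOT reported. Find it: rest the bar on the lip at about 3 N, starting beyond the counter-clockwise end of that span, and turn clockwise (seen from above) till the bar drops in.
- pocket (a point): Centre of the pocket's mouth, on the housing's top face, 50 mm above the bench.
- crate_0: Flat dark grey open stacking tray, 400 (x) x 292 (y) x 40 mm high, fixed, empty; origin: centre of its underside. Its inner floor is 2 mm above the bench.
- heat_sink: Bystander: plain finned heat sink 40x40x21 mm, loose; origin: centre of its underside.
- usb_stick: Bystander: small memory stick 18x49x8 mm, loose; origin: centre of its underside.
- board_green: Bystander: circuit board 56x85x17 mm, loose; origin: centre of its underside.
- tape_black: Bystander: roll of tape, 68 across, 19 high mm, loose; origin: centre of its underside.
- screw_dish: Bystander: shallow round dish of screws, 67 across, 14 high mm, loose; origin: centre of its underside.
- loupe: Bystander: eye loupe, 34 across, 26 high mm, loose; origin: centre of its underside.
There are look-alikes about, which are no part of the job. Of the things like the housing, leave any that is purple; of the rest the larger one is meant.

How it is judged:
On the way, in this order (a step that is already met when the one before it is completed fails the run):
1. the puller's cross-bar is down in the cavity of the plug, which still sits in the pocket (distance between puller_axis and plug_top below 0.0045 m and distance between plug_top and pocket below 0.003 m), for 0.1 s.
2. the plug, held by the puller, has come straight up out of the pocket: its base clear above the housing, still over the pocket within 10 mm and upright within 0.15 rad (distance between puller_axis and plug_top below 0.0045 m and z of plug in the frame of housing above 0.05 m and horizontal distance between plug and pocket below 0.01 m and angle between plug's own z axis and vertical below 0.15 rad), for 0.05 s.
At the end, for the whole second after the job is handed in: The plug stands upright (within 0.1 rad) on its base on the floor of the grey tray, at rest, with the puller still in it (its axis point within 7 mm of the plug's top, leaning less than 0.4 rad) (x of plug in the frame of crate_0 between -0.18 and 0.18 m and y of plug in the frame of crate_0 between -0.125 and 0.125 m and height (world z) of plug below 0.012 m and angle between plug's own z axis and vertical below 0.1 rad and distance between puller_axis and plug_top below 0.007 m and angle between puller's own z axis and vertical below 0.4 rad and linear speed of plug below 0.02 m/s and linear speed of puller below 0.03 m/s); the robot touches nothing.
It fails at once if the puller is pressed on the plug with over 30 N before its bar is down in the cavity (contact force between puller and plug above 30 N and distance between puller_axis and plug_top above 0.0045 m).
It fails at once if the puller is forced in the plug (over 60 N) (contact force between puller and plug above 60 N).
It fails at once if the puller is pressed on the housing (over 25 N) (contact force between puller and housing above 25 N).
It fails at once if the plug is banged or pressed onto the tray (over 35 N) (contact force between plug and crate_0 above 35 N).
It fails at once if a bystander is moved by more than 25 mm (distance of any of heat_sink, usb_stick, board_green, tape_black, screw_dish, loupe from where it was at the start of the episode above 0.025 m).
It also fails if it takes over 72 s, if anything falls off the work surface, if the arm or the gripper's body presses on something with over 40 N, if the wrist force passes 120 N, or if a joint passes its speed limit or range.

### The arm

A 6-joint arm with a two-finger parallel gripper is mounted at the origin on a cart in front of the work surface, level with it; the furniture and walls round the work are solid. World frame = base frame: x ahead of the robot, y to its left, z up, the work surface at z = 0. Lengths are in m, angles in rad, forces in N, time in s.
With the tool pointing down it reaches from about 0.35 to 0.975 m from the base axis. Payload 17.4 kg.
Tool frame: the origin (TCP) lies on the centre line of the jaws, within the pads' length; the fingertips stand manip.tip_reach ahead of it and the grasp point (between the pads) lies 2 mm behind it (manip.tip_reach is the distance from the TCP to the fingertips, in m); z points along the fingers, y is the line along which they close (so a half turn about z gives the same grasp; the last joint's range is limited). The gripper opens to 85 mm and grips with 20 to 120 N. Pads are 22 mm wide; open, the fingers measure 114 mm over their backs; the gripper's body (76 mm by 85 mm) begins 54 mm behind the grasp point. The pads swing forward as they close: fully open they stand 13 mm farther back than shut.
Start: joints at [-1.163, 0.116, 1.442, -0, 1.584, -0.038], TCP at [0.291, -0.609, 0.248] pointing down, gripper open.
Joint ranges: [-2.83, 2.83], [-0.83, 2.19], [0.07, 2.5], [-1.14, 4.28], [0.01, 3], [-2.97, 2.97]. Speed limits (rad/s): [1.89, 1.89, 2.22, 3.14, 3.14, 3.14].

### API

Orientations are given as [roll, pitch, yaw] about the fixed x, y, z axes, in that order (R = Rz(yaw) Ry(pitch) Rx(roll)).
In Python, from cell import manip, snapshot, workorder, nets gives the robot as it stands. Calls block until the motion is done:
- manip.move_pose(position, orientation): joint-space move of the TCP to a pose.
- manip.servo_line(position, attitude=None, velocity=0.15): straight line of the TCP; attitude=None keeps the orientation; velocity is the mean speed in m/s.
- manip.move_joints(angles): joint-space move.
- manip.let_go() and manip.close(): open the fingers fully, or close them until they stop; the grip force is fixed at half the most.
- manip.dwell(seconds).
- manip.solve_ik(position, orientation): joint angles nearest the present ones, or None.
- manip.get_obs(): the state.
- snapshot(name): name is "side" or "top" or "wrist"; returns a dict with "img" (400x640x3 uint8, red, green, blue), "mtx" (3x3 intrinsics, pixels), "R" (3x3) and "t" (3): a world point X has camera coordinates R X + t. Camera axes: x right, y down, z forward; pixel columns grow to the right and rows downward; lengths in m; the calibration is good to about 2 mm. A picture is of the moment at which its call begins. There is no depth.
A pose or a line that the arm cannot do raises manip.PlanningError and nothing moves.
- workorder.close_job(): hands the job in; it is judged then, once.
Trained networks look in a picture, given as the dict that the camera call returned (one of the last four; its "shot" number tells which), for a name from the list of things; names that differ only in an ending like _2 or _b are one class to them, and where a whole thing is asked for, a point or a joint stands for the part that bears it (a point fixed in the world has none). Each returns a list of dicts, best first, with "confidence" (0 to 1); they miss things now and then, are a little off and sometimes report something else, mostly with a low value. They report only what shows in the picture. A call takes as long as a camera call. They do not tell look-alikes from the thing itself.
- nets.cut_out(target, picture): "region" (400x640 bool, what is visible of it) and "centre" ([column, row] in pixels, amid what is visible of it).
- nets.place_of(target, picture): "centre" ([column, row] in pixels: a listed point, or the origin of a listed thing).
The state is a dict: "time": time; "joints": joint angles; "qvel": joint speeds; "joint_efforts": joint torques, N m; "tool_pos": TCP position; "tool_rot": TCP orientation; "wrist_force": force on the tool from outside, world axes, zero at the start; "torque": the same for the moment, N m; "width": opening from 0.0 (shut) to 1.0 (fully open); "grasp_force": force on a finger pad.
Only numpy, scipy, OpenCV 4.12 (cv2) and the standard library are available. Lean on these libraries where they do the work, as an engineer would, in place of code of your own. Each camera call takes 0.05 s, during which the arm holds its last target. There are 200 camera calls.

## Working session

There is one attempt and no reset: what is moved stays moved. The work goes in short steps, each a Python script; the robot and the scene stay as the last script left them, time stands still between calls to the robot, and variables do not carry over. Pictures are saved under pics/ and viewed, at most 10 in all, crops included, and the job is handed in when it is done.

```bash
ls; mkdir -p pics; cat > h.py <<'E'
import numpy as np, cv2
from cell import manip, snapshot, workorder, nets
def ray(p,uv):
    d=p["R"].T@np.linalg.solve(p["mtx"],[uv[0],uv[1],1.]); c=-p["R"].T@p["t"]; return c,d
def at(p,uv,z):
    c,d=ray(p,uv); return c+d*(z-c[2])/d[2]
def proj(p,X):
    q=p["mtx"]@(p["R"]@np.asarray(X,float)+p["t"]); return q[:2]/q[2]
def save(p,n): cv2.imwrite(f"pics/{n}.png",cv2.cvtColor(p["img"],cv2.COLOR_RGB2BGR))
E
python3 - <<'E'
from h import *
o=manip.get_obs(); print(o["time"],manip.tip_reach,o["tool_rot"])
Z=dict(puller=0,stand=0,housing=0,plug=.02,plug_top=.05,pocket=.05,crate_0=0)
for n in ("top","side"):
    p=snapshot(n); save(p,n+"0"); print(n,"cam",-p["R"].T@p["t"])
    for k,z in Z.items():
        if k=="pocket" : continue
        for r in nets.place_of(k,p)[:3]: print(n,k,np.round(r["centre"]),round(r["confidence"],2),np.round(at(p,r["centre"],z),3))
E
```

```text
pics
0.0 0.017 [-3.14043387e+00 -6.19105296e-05  4.45795677e-01]
top cam [ 0.30040671 -0.08790607  1.39809294]
top puller [289. 222.] 0.57 [0.47  0.026 0.   ]
top stand [292. 219.] 0.86 [0.48  0.016 0.   ]
top housing [386. 205.] 0.95 [ 0.533 -0.3    0.   ]
top housing [320. 258.] 0.82 [ 0.351 -0.083  0.   ]
top housing [395. 258.] 0.57 [ 0.36  -0.327  0.   ]
top plug [386. 204.] 0.61 [ 0.536 -0.297  0.02 ]
top plug_top [382. 203.] 0.6 [ 0.531 -0.279  0.05 ]
top crate_0 [186. 221.] 0.83 [0.463 0.37  0.   ]
side cam [ 0.43364903 -1.00708129  0.90513261]
side puller [313. 190.] 0.51 [ 0.484  0.048 -0.   ]
side stand [314. 196.] 0.66 [0.486 0.012 0.   ]
side stand [313. 190.] 0.3 [0.485 0.043 0.   ]
side housing [337. 265.] 0.85 [ 0.534 -0.29   0.   ]
side housing [275. 218.] 0.78 [ 0.353 -0.082  0.   ]
side housing [280. 279.] 0.59 [ 0.37  -0.326  0.   ]
side plug [338. 260.] 0.47 [ 0.537 -0.288  0.02 ]
side plug_top [307. 138.] 0.72 [0.479 0.298 0.05 ]
side plug_top [311. 190.] 0.69 [ 0.474 -0.013  0.05 ]
side plug_top [336. 256.] 0.51 [ 0.528 -0.298  0.05 ]
side crate_0 [308. 138.] 0.56 [0.487 0.369 0.   ]
```

View pics/top0.png

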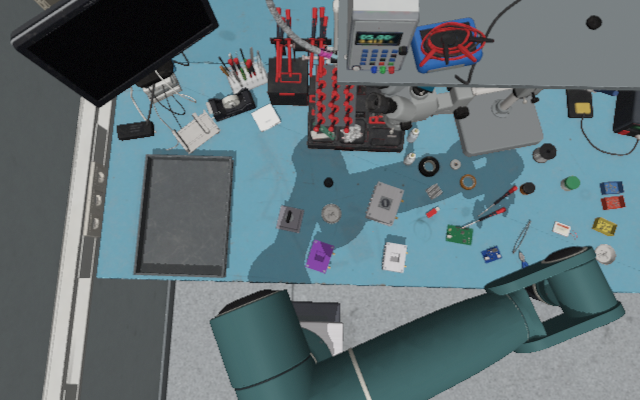

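View pics/side0.png

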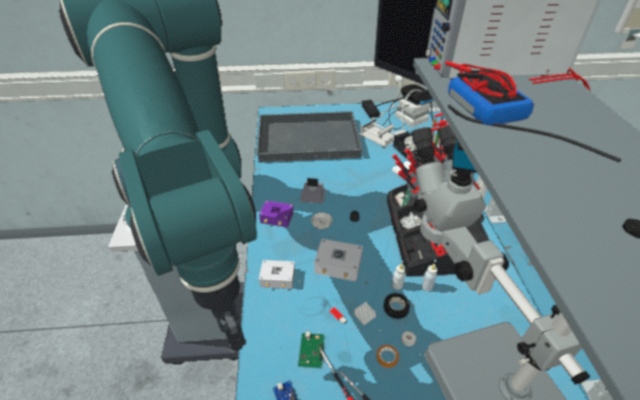

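The top view shows the grey housing at about (385,203), which is the larger non-purple one, the stand with puller at (290,218), and the tray at (185,215). The purple and white look-alikes are at (320,257) and (395,257). Next I'll look closer with the wrist camera.

```bash
python3 - <<'E'
from h import *
def look(pos,yaw,name,ks):
    manip.move_pose(pos,[np.pi,0,yaw]); p=snapshot("wrist"); save(p,name)
    print(name,"cam",np.round(-p["R"].T@p["t"],3),"t",manip.get_obs()["time"],np.round(p["R"],2).tolist())
    for k,z in ks.items():
        for r in nets.place_of(k,p)[:2]: print(k,np.round(r["centre"]),round(r["confidence"],2),np.round(at(p,r["centre"],z),4))
    return p
p=look([.50,-.285,.26],0.,"w_h",dict(housing=0,plug=.02,plug_top=.05,pocket=.05))
p=look([.46,.02,.26],0.,"w_s",dict(stand=0,puller=.006,puller_axis=.0166))
print(np.round(manip.get_obs()["joints"],2))
E
```

```text
w_h cam [ 0.573 -0.286  0.385] t 2.1833 [[-0.0, -1.0, 0.0], [-0.96, 0.0, 0.29], [-0.29, 0.0, -0.96]]
housing [179. 278.] 0.98 [ 0.3553 -0.0814  0.    ]
housing [326. 151.] 0.93 [ 0.5347 -0.2914  0.    ]
plug [324. 153.] 0.88 [ 0.5344 -0.2892  0.02  ]
plug [508. 216.] 0.35 [ 0.4545 -0.5242  0.02  ]
plug_top [324. 155.] 0.88 [ 0.5354 -0.2888  0.05  ]
pocket [160. 295.] 0.77 [ 0.3598 -0.0801  0.05  ]
pocket [322. 157.] 0.64 [ 0.5333 -0.2872  0.05  ]
w_s cam [0.533 0.018 0.385] t 3.6083 [[-0.0, -1.0, 0.0], [-0.96, 0.0, 0.29], [-0.29, 0.0, -0.96]]
stand [320. 159.] 0.78 [0.4849 0.0212 0.    ]
puller [321. 163.] 0.56 [0.4809 0.0194 0.006 ]
puller_axis [321. 164.] 0.77 [0.4812 0.0197 0.0166]
[-0.01 -0.37  1.86 -0.    1.65  1.56]
```

View pics/w_h.png

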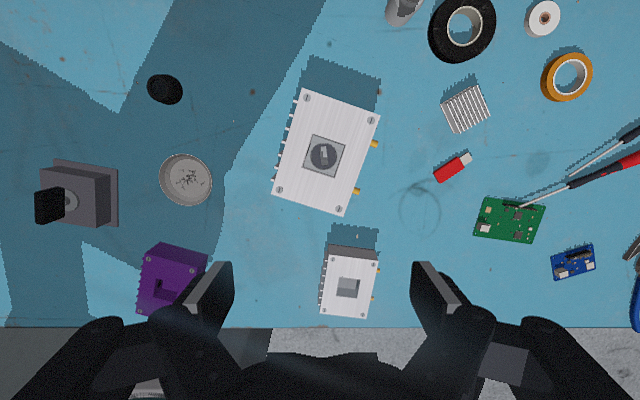

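View pics/w_s.png

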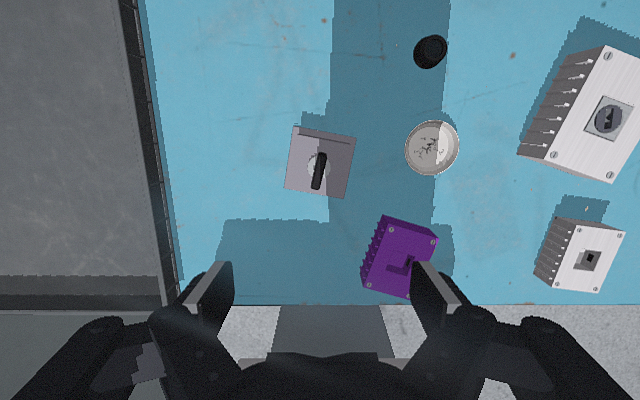

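The w_h view shows the housing's top face with corners at about (303,88), (380,115), (345,217) and (271,193). The ribs are on the left (+y), so its yaw is about -0.33, and the plug is at (323,155). In w_s the puller handle runs from (314,188) to (322,153). To cancel camera bias, I'll fit box silhouettes and take a second picture with the tool turned half a turn.

```bash
cat >> h.py <<'E'
from scipy.optimize import minimize
def sil(p,q,dx,dy,z0,z1):
    c,s=np.cos(q[2]),np.sin(q[2])
    pts=[proj(p,[q[0]+c*a*dx/2-s*b*dy/2,q[1]+s*a*dx/2+c*b*dy/2,z]) for a in(-1,1) for b in(-1,1) for z in(z0,z1)]
    m=np.zeros((1600,2560),np.uint8)
    cv2.fillConvexPoly(m,cv2.convexHull(np.round((np.array(pts)+.5)*4*16).astype(np.int32)),255,shift=4)
    return cv2.resize(m,(640,400),interpolation=cv2.INTER_AREA)/255.
def fit(p,mask,q0,*d):
    mask=mask.astype(float)
    f=lambda q:np.abs(sil(p,q,*d)-mask).sum()/mask.sum()
    r=minimize(f,q0,method="Nelder-Mead",options=dict(initial_simplex=[q0,*(np.array(q0)+np.diag([.006,.006,.15]))],xatol=1e-4,fatol=1e-4))
    return r.x,r.fun
def blob(m,uv):
    n,l,st,ce=cv2.connectedComponentsWithStats(m.astype(np.uint8),connectivity=4)
    ok=[i for i in range(1,n) if st[i,4]>150]; i=min(ok,key=lambda i:np.hypot(*(ce[i]-uv))); return l==i
def handle(p,q0):
    m=blob(p["img"].max(2)<62,proj(p,[q0[0],q0[1],.06])); return fit(p,m,q0,.038,.010,.042,.073),m.sum()
def housing(p,q0):
    im=cv2.cvtColor(p["img"],cv2.COLOR_RGB2HSV); m=(im[...,1]<60)&(im[...,2]>165)
    m=cv2.morphologyEx(m.astype(np.uint8),cv2.MORPH_OPEN,np.ones((5,5)))
    m=blob(m,proj(p,[q0[0],q0[1],.05])); cs,_=cv2.findContours(m.astype(np.uint8),0,2)
    h=np.zeros((400,640),np.uint8); cv2.drawContours(h,cs,-1,1,-1); return fit(p,h,q0,.120,.088,.0499,.05),h.sum()
E
python3 - <<'E'
from h import *
p=snapshot("wrist")
im=p["img"]; print("handle px",im[170,319],"stand",im[160,300])
print(handle(p,[.481,.0195,-.2]))
# reuse the saved housing view: camera shifted with the tool
ph=dict(p); ph["img"]=cv2.cvtColor(cv2.imread("pics/w_h.png"),cv2.COLOR_BGR2RGB)
ph["t"]=p["t"]-p["R"]@np.array([.04,-.305,0])
print("housing px",ph["img"][110,320])
print(housing(ph,[.535,-.288,-.33]))
manip.move_pose([.50,.02,.22],[np.pi,0,np.pi-.15]); p=snapshot("wrist"); save(p,"w_s2")
o=manip.get_obs();print(o["time"],np.round(o["joints"],2),-p["R"].T@p["t"])
print(handle(p,[.481,.0195,-.2]))
E
```

```text
handle px [50 49 60] stand [151 148 160]
((array([ 0.48040851,  0.0222696 , -0.21128848]), np.float64(0.14737141233304915)), np.int64(345))
housing px [197 196 199]
((array([ 0.53509044, -0.28822306, -0.32097677]), np.float64(0.04917826531414641)), np.uint64(8478))
6.3917 [-0.01 -0.26  1.85 -0.    1.56 -1.43] [0.42761969 0.03010304 0.3452485 ]
((array([ 0.48068489,  0.02159896, -0.24210152]), np.float64(0.13274022927455406)), np.int64(443))
```

View pics/w_s2.png

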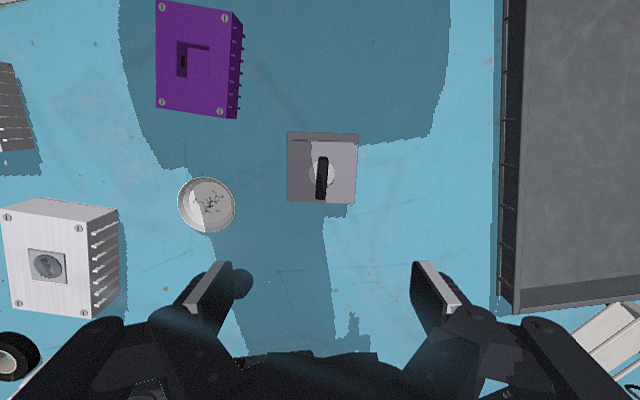

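The half-turn view agrees: handle at (322,178), fit within 1 mm, which also supports the assumed hanging height. Now the grasp.

```bash
python3 - <<'E'
from h import *
A=[np.pi,0,np.pi-.226]
manip.move_pose([.4805,.022,.12],A); manip.servo_line([.4805,.022,.057],velocity=.08)
print("f",np.round(manip.get_obs()["wrist_force"],1))
manip.close(); o=manip.get_obs(); print(o["width"],o["grasp_force"],np.round(o["wrist_force"],1),o["tool_pos"])
manip.servo_line([.4805,.022,.16],velocity=.12)
o=manip.get_obs(); print(o["time"],o["width"],o["grasp_force"],np.round(o["wrist_force"],2))
# view the plug from two opposite-ish sides? first at puller yaw for search start
manip.move_pose([.535,-.288,.17],[np.pi,0,np.pi-.321+.78])
p=snapshot("wrist"); save(p,"w_g"); o=manip.get_obs(); print(o["time"],np.round(o["joints"],2),o["tool_pos"])
for k,z in dict(plug_top=.05,pocket=.05,puller_axis=.13,puller=.119,plug=.02).items():
    for r in nets.place_of(k,p)[:2]: print(k,np.round(r["centre"],1),round(r["confidence"],2),np.round(at(p,r["centre"],z),4))
print("expect",proj(p,[.535,-.288,.05]),"puller foot",proj(p,o["tool_pos"]-[0,0,.051]))
E
```

```text
f [ 0.6 -0.5  0.6]
0.10838854993077078 58.42643402516842 [-1.7  0.6  2.3] [0.48057158 0.02200076 0.05715901]
9.5 0.10687667107398255 58.326097056269646 [-0.31  0.35 -0.02]
10.75 [-0.53  0.    1.69  0.    1.45 -2.56] [ 0.53515027 -0.28701654  0.16984671]
plug_top [323.4 205.9] 0.91 [ 0.5314 -0.2881  0.05  ]
pocket [146.2 166.1] 0.37 [ 0.565  -0.4326  0.05  ]
puller_axis [322.4 246. ] 0.76 [ 0.5336 -0.2882  0.13  ]
plug [319.8 202.6] 0.66 [ 0.5376 -0.2886  0.02  ]
expect [321.59566938 209.60229745] puller foot [322.94681323 241.66459514]
```

View pics/w_g.png

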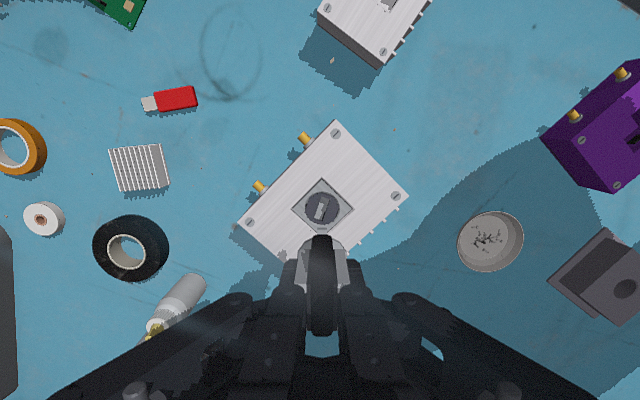

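The puller is held with its foot at about (321,240). The insert is at (322,207), with the slot's light stripe tilted about 15° from image vertical. I'll measure the insert and housing here, then again close above the lip.

```bash
cat >> h.py <<'E'
def insert(p,uv,z=.05):
    g=cv2.cvtColor(p["img"],cv2.COLOR_RGB2GRAY); u,v=np.round(uv).astype(int)
    m=np.zeros(g.shape,np.uint8); m[v-32:v+32,u-32:u+32]=(g<125)[v-32:v+32,u-32:u+32]
    m=cv2.morphologyEx(m,cv2.MORPH_CLOSE,np.ones((5,5),np.uint8)); m=blob(m,uv); return m
E
python3 - <<'E'
from h import *
p=snapshot("wrist"); o=manip.get_obs(); print(o["tool_pos"],o["tool_rot"])
try: print(housing(p,[.533,-.288,-.33]))
except Exception as e: print(e)
g=cv2.cvtColor(p["img"],cv2.COLOR_RGB2GRAY); print(g[186:228:3,300:346:3])
m=insert(p,(322,207)); v,u=np.nonzero(m); print("insert",u.min(),u.max(),v.min(),v.max(),m.sum())
c=[(u.min()+u.max())/2,(v.min()+v.max())/2]; print(c,at(p,c,.05))
cv2.imwrite("pics/ins.png",cv2.resize(cv2.cvtColor(p["img"],cv2.COLOR_RGB2BGR)[150:270,240:400],(800,600),interpolation=cv2.INTER_CUBIC))
R=p["R"];print("tool-frame cam", np.round(-R.T@p["t"]-o["tool_pos"],4))
E
```

```text
[ 0.53514576 -0.28750207  0.1701308 ] [-3.14141917e+00  1.34117167e-04 -2.68202321e+00]
((array([ 0.53419001, -0.28846923, -0.32375856]), np.float64(0.4277843354746355)), np.uint64(9917))
[[194 198 194 199 151 144 153 160 155 154  64 205 197 193 198 198]
 [193 192 198 155 153 161 154 155 163 155 156  65 202 197 197 195]
 [191 198 159 148 159 148  83  63  81 107 161 154  75 202 195 194]
 [200 158 141 160  75  85  80  79  84  83  79 106 160  68 200 197]
 [162 144 159  95  85  82  78 103 110  99  79  83 113 156  71 188]
 [148 151 127  83  84  80  86 100 100 109  83  83  79 162 154  77]
 [150 157  45  81  82  87  89 162 126 103  81  88  86 116 156 154]
 [151 150  80  77  85  81 155 163 103  67  87  82  83 100 160 155]
 [153 155  81  83  82  80 157 101 106  84  85  82  79 109 153 159]
 [155 160  98  78  82  87 154 165  35  88  84  83  78 146 156 157]
 [128 158 152  76  80 162 154 100  58  78  83  81  90 158 160 168]
 [200 114 160 118  76  77  91  93  85  82  82  73 157 156 168 194]
 [193 196 108 159 170  69  79  80  84  82 108 150 154 168 194 194]
 [190 194 192 119 159 150 162 157 156 158 152 146 170 197 193 191]]
insert 292 352 178 238 1411
[np.float64(322.0), np.float64(208.0)] [ 0.53395576 -0.28843193  0.05      ]
tool-frame cam [-0.0656 -0.0331  0.1252]
```

View pics/ins.png

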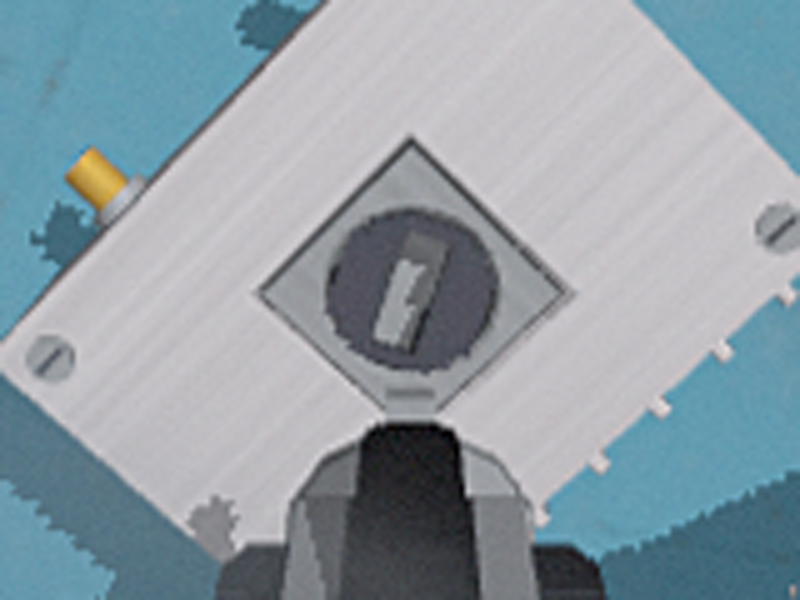

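Slot angle is about 0.17 rad in world, roughly +0.49 from the housing's x axis. The current start of +0.78 is therefore beyond the counter-clockwise end. The plug centre averages to about (0.5345, -0.2884). Next: guarded descent and turning search.

```bash
cat >> h.py <<'E'
def go(x,y,z,yaw,v=.02): manip.servo_line([x,y,z],[np.pi,0,yaw],v)
def F():
    o=manip.get_obs(); return np.array(o["wrist_force"]),o
E
python3 - <<'E'
from h import *
X,Y=.5345,-.2884; yaw=np.pi-.322+.76
go(X,Y,.106,yaw,.06); manip.dwell(.2); f0,o=F(); print(o["time"],f0,o["tool_pos"])
z=.106
while z>.097:
    z-=.0004; go(X,Y,z,yaw,.008); f,o=F()
    if f[2]-f0[2]>2.5: break
zc=z; print("contact",z,np.round(f-f0,1),o["tool_pos"],o["time"])
log=[]; dropped=False
for i in range(45):
    fz=f[2]-f0[2]
    if fz>5: z+=.0003
    elif fz<2: z-=.0005
    yaw-=.025 if fz>1 else 0
    go(X,Y,z,yaw,.01); f,o=F(); log.append((round(yaw-np.pi+.322,2),round(1e3*z,1),*np.round(f-f0,1),round(o["torque"][2],2)))
    if np.abs(f-f0).max()>14: print("force");break
    if z<zc-.0035: dropped=True;break
for l in log: print(*map(float,l))
print(dropped,o["time"],o["tool_pos"])
E
```

```text
12.4667 [-0.13480875  0.54324421 -0.6228407 ] [ 0.53460861 -0.2884422   0.1063251 ]
contact 0.10040000000000003 [ 0.4 -0.2  4.7] [ 0.53460036 -0.28845061  0.1006926 ] 15.9667
0.73 100.4 -0.6 -0.4 5.1 0.01
0.71 100.7 1.0 -0.5 4.3 -0.0
0.69 100.7 1.1 -0.7 3.0 -0.02
0.66 100.7 1.2 -1.4 2.8 -0.0
0.64 100.7 -0.1 -1.1 2.0 0.02
0.61 100.7 0.8 -0.3 1.7 0.01
0.59 100.2 0.2 -0.3 -0.0 0.02
0.59 99.7 -0.3 1.1 1.0 -0.03
0.59 99.2 -1.8 0.9 1.3 -0.03
0.56 98.7 -0.3 0.0 4.4 -0.04
0.54 98.7 -0.2 0.8 0.1 -0.04
0.54 98.2 0.2 0.7 -0.7 0.02
0.54 97.7 -1.1 0.7 -0.4 -0.03
0.54 97.2 -0.3 1.3 0.7 -0.04
0.54 96.7 -0.3 1.5 0.3 -0.04
True 19.7167 [ 0.53453128 -0.28837586  0.09671265]
```

The bar dropped in at about +0.55 rad. Now down to the floor and clockwise to the stop.

```bash
python3 - <<'E'
from h import *
X,Y=.5345,-.2884; B=np.pi-.322; yaw=B+.52; z=.0967
f0=np.array([-.13,.54,-.62])
while z>.0893:
    z-=.0006; go(X,Y,z,yaw,.012); f,o=F()
    if np.abs(f-f0).max()>6: break
print("floor",z,np.round(f-f0,1),o["tool_pos"],o["time"])
z+=.0003
p0=0
for i in range(22):
    fz=f[2]-f0[2]
    if fz>6: z+=.0002
    if fz<-4: z-=.0002
    yaw-=.05; go(X,Y,z,yaw,.01); f,o=F()
    print(round(yaw-B,2),round(z*1e3,1),np.round(f-f0,1),round(o["torque"][2],3),np.round(o["torque"][:2],2))
    if abs(o["torque"][2])>.35 or np.abs(f-f0).max()>20: break
print(o["time"],o["width"],o["grasp_force"],o["tool_rot"])
E
```

```text
floor 0.08949999999999995 [-3.4  2.5 11.3] [ 0.53466629 -0.28850133  0.09047725] 22.7167
0.47 90.0 [-1.6  0.7  7.2] -0.053 [0.25 0.3 ]
0.42 90.2 [ 0.8 -0.2  6.9] -0.028 [0.09 0.09]
0.37 90.4 [ 0.5 -0.9  5.4] -0.025 [-0.15 -0.09]
0.32 90.4 [ 1.5 -1.1  5.9] -0.016 [-0.13 -0.06]
0.27 90.4 [-0.6 -0.6  6.4] 0.008 [-0.09  0.01]
0.22 90.6 [-0.2 -0.4  4.3] -0.017 [-0.04 -0.04]
0.17 90.6 [ 0.2 -0.9  5.1] -0.058 [-0.03  0.06]
0.12 90.6 [0.2 0.1 4.2] -0.04 [0.   0.04]
0.07 90.6 [-0.6 -0.6  3.7] -0.017 [0.03 0.02]
0.02 90.6 [-0.1 -0.1  3.6] 0.01 [0.   0.03]
-0.03 90.6 [ 0.6 -0.6  2.7] 0.033 [-0.   -0.02]
-0.08 90.6 [-0.1 -0.8  2.6] 0.017 [-0.02 -0.01]
-0.13 90.6 [ 0.9 -1.   1.8] -0.041 [0.02 0.02]
-0.18 90.6 [-0.3 -0.1  2. ] 0.006 [-0.01  0.05]
-0.23 90.6 [ 0.1 -0.8  2.8] -0.046 [ 0.02 -0.03]
-0.28 90.6 [ 1.2 -0.8  2.1] -0.0 [ 0.01 -0.03]
-0.33 90.6 [ 0.5 -0.2  1.8] -0.004 [ 0.11 -0.09]
-0.38 90.6 [1.9 0.5 1.6] 0.014 [ 0.23 -0.43]
-0.43 90.6 [3.2 1.  1.5] 0.067 [ 0.22 -0.54]
-0.48 90.6 [1.7 1.  0.3] 0.114 [ 0.22 -0.38]
-0.53 90.6 [3.1 2.4 0.6] 0.214 [ 0.53 -0.63]
-0.58 90.6 [4.  3.3 1. ] 0.281 [ 0.82 -0.8 ]
28.2167 0.10851499064384848 58.77768561244011 [ 3.14110167e+00 -2.52776010e-04  2.24196704e+00]
```

The stop was found at about -0.35 rad. I'll back off to relieve the torque, then draw the plug straight up.

```bash
python3 - <<'E'
from h import *
X,Y=.5345,-.2884; yaw=np.pi-.322-.40
f0=np.array([-.13,.54,-.62])
go(X,Y,.0906,yaw,.02); f,o=F(); print(np.round(f-f0,1),round(o["torque"][2],2))
for z in (.092,.0935,.095,.098,.103,.11,.12,.13,.14,.145):
    go(X,Y,z,yaw,.02); f,o=F(); print(z,np.round(f-f0,1),round(o["torque"][2],2),np.round(o["tool_pos"],4))
manip.dwell(.15)
go(X,Y,.19,yaw,.1); manip.dwell(.2); f,o=F(); print(np.round(f-f0,2),o["time"])
p=snapshot("wrist"); save(p,"w_l")
for k in ("plug","plug_top","puller"):
    for r in nets.place_of(k,p)[:2]: print(k,np.round(r["centre"]),round(r["confidence"],2))
print(proj(p,o["tool_pos"]-[0,0,.0714]),proj(p,o["tool_pos"]-[0,0,.0414]))
E
```

```text
[1.4 2.7 0.9] 0.04
0.092 [ 1.4  2.  -1.9] 0.04 [ 0.5343 -0.2883  0.0918]
0.0935 [-0.8  1.6 -5.6] -0.0 [ 0.5342 -0.2884  0.0931]
0.095 [-0.6  1.3 -5.4] 0.04 [ 0.5343 -0.2884  0.0949]
0.098 [-0.5  0.4 -3.3] 0.03 [ 0.5346 -0.2885  0.0983]
0.103 [-0.1  0.8 -1.6] -0.03 [ 0.5347 -0.2885  0.1035]
0.11 [ 1.4  0.3 -0.5] 0.05 [ 0.5347 -0.2886  0.1106]
0.12 [-0.1  0.4 -1.9] 0.02 [ 0.5345 -0.2884  0.12  ]
0.13 [ 0.3 -1.5 -2.8] 0.03 [ 0.5345 -0.2884  0.13  ]
0.14 [ 0.1  0.  -1.6] -0.04 [ 0.5345 -0.2884  0.14  ]
0.145 [-0.4 -1.4 -1.6] 0.02 [ 0.5346 -0.2885  0.1452]
[-0.43 -1.24 -1.66] 33.8
plug [322. 230.] 0.67
plug_top [321. 246.] 0.63
puller [321. 246.] 0.48
[322.71890004 228.72705716] [322.89447233 246.02161445]
```

View pics/w_l.png

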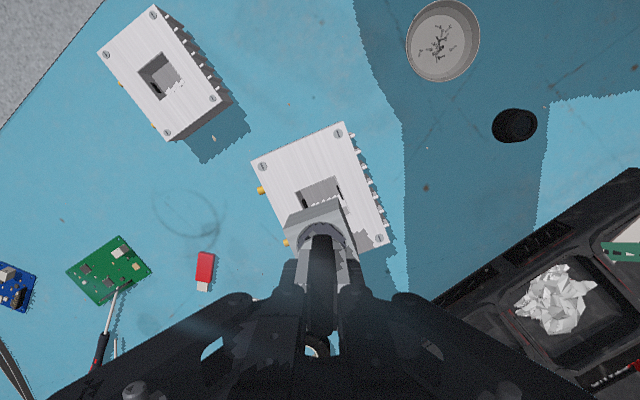

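The plug hangs on the puller at (322,230), with the empty pocket visible behind it. Over to the tray and down with force checks.

```bash
python3 - <<'E'
from h import *
yaw=np.pi-.322-.40
manip.move_pose([.47,.35,.19],[np.pi,0,yaw]); manip.dwell(.2)
f0,o=F(); print(o["time"],f0,o["tool_pos"])
go(.47,.35,.085,yaw,.07); go(.47,.35,.078,yaw,.02); manip.dwell(.1); f0,o=F(); z=.078; print(f0,o["time"])
while z>.0695:
    z-=.0005; go(.47,.35,z,yaw,.008); f,o=F()
    if f[2]-f0[2]>2.5: break
print("touch",z,np.round(f-f0,1),o["tool_pos"],o["time"])
for t in ("top","side"):
    p=snapshot(t); save(p,t+"1")
    for k in ("crate_0",): print([ (np.round(r["centre"]),np.round(at(p,r["centre"],0),3)) for r in nets.place_of(k,p)[:1]])
E
```

```text
36.4917 [ 0.14630463  0.03280209 -2.87723517] [0.47030109 0.34959268 0.18999624]
[-0.43139196 -0.25081161 -2.47613718] 38.7417
touch 0.0725 [ 0.8 -0.   4.5] [0.47009391 0.35005633 0.07274538] 41.4917
[(array([186., 216.]), array([0.479, 0.37 , 0.   ]))]
[(array([309., 136.]), array([0.49 , 0.388, 0.   ]))]
```

```bash
python3 - <<'E'
from h import *
yaw=np.pi-.322-.40
manip.let_go(); manip.dwell(.2); f,o=F(); print(np.round(f,1),o["width"])
go(.47,.35,.20,yaw,.08); go(.41,.43,.24,yaw,.15); manip.dwell(.3)
p=snapshot("wrist"); save(p,"w_end"); o=manip.get_obs(); print(o["time"])
for k,z in dict(plug=.002,plug_top=.032,puller=.022).items():
    print(k,[(np.round(r["centre"]),round(r["confidence"],2),np.round(at(p,r["centre"],z),3)) for r in nets.place_of(k,p)[:1]])
E
```

```text
[ 0.8 -0.1 -0.9] 1.000524763521822
45.575
plug [(array([306., 254.]), 0.78, array([0.469, 0.349, 0.002]))]
plug_top [(array([305., 264.]), 0.85, array([0.468, 0.35 , 0.032]))]
puller [(array([307., 260.]), 0.95, array([0.47 , 0.352, 0.022]))]
```

View pics/w_end.png

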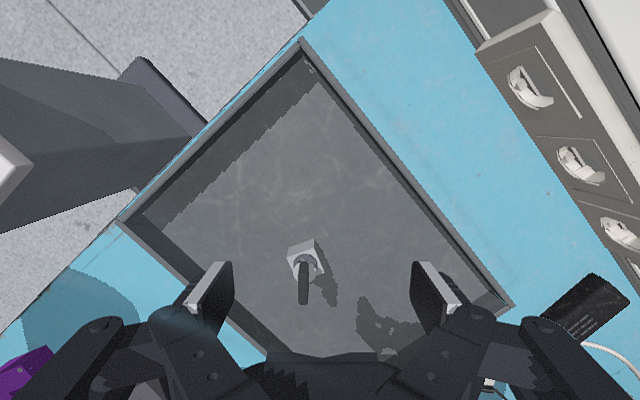

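The plug stands upright on the tray floor at (304,255) with the puller in it, and the gripper is clear. I'm handing in.

```bash
python3 -c "
from h import *
print(workorder.close_job())"
```

```text
the job is handed in; nothing more can be done
None
```

The plug was drawn straight up and is standing upright in the grey tray with the puller still in it; the job was handed in after about 46 of the 72 s, and no verdict came back.

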